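Snap the lid onto the tub of pink clay-flower pieces

TASK

Put the pink lid, rim down, on the open tub of pink flower pieces and press down on it until it snaps fully home all the way round, then keep pressing: finish without letting go, the gripper still holding the lid pressed down on the tub. Leave the pink tub standing upright where it is, and leave the yellow tub, the yellow lid and the pot of brushes alone.

Things in the scene. Friction and masses are not known exactly. Their poses are not given: they have to be found in the camera images.
- pink_lid_center (a point): centre, half-way up, of the loose deep-pink snap lid: 56 mm across, 16 mm high, about 42 g, hollow underneath (13 mm deep, sprung bead inside). It lies rim down on the bench, so this point is 8 mm above its lower edge and 8 mm below its flat top. z: up out of the top; x: towards a pull tab (14 mm wide, 2.5 mm thick, at the lower edge, out to 37.5 mm). Grip across y or clear of the tab
- pink_tub_mouth (a point): centre of the mouth, at rim height (60 mm above its underside), of the open pale-pink tub with pink flower pieces; z up. A lid set on it first rests with its centre point about 4 mm above the mouth, and centres itself if within 2 mm; home, its centre point is 5 mm below the mouth (its top 3 mm above the rim)
- pink_tub: the same tub, loose on the bench, about 120 g; origin under its centre. Body 50 mm across up to 43 mm, then a neck, and a 49 mm bead round the outside under the rim. The lid, pressed at the middle of its top, resists more and more over 3 to 4 mm, to 10 to 18 N, then the force suddenly drops and it goes about 5 mm down to its stop
- yellow_tub_mouth (a point): centre of the mouth of the pale-yellow tub with yellow pieces, the same size as the pink one, still in use: leave it alone
- yellow_lid_center (a point): centre, half-way up, of the yellow lid, the same size and shape as the pink one, lying rim down on the bench: leave it alone
- brush_pot: grey-green stoneware pot 86 mm across and 90 mm high, brushes and tools sticking out of it to about 200 mm high and 60 mm from its axis; origin under its centre; leave it alone
- plaster_bat: white plaster slab 200 x 200 x 22 mm with clay stars on it, fixed, to the left; origin under its centre
Things that resemble listed ones, but are neither listed nor needed, are in the scene too. Of the things that look like the part that bears pink_lid_center, the middle-sized one is meant.

How it is judged:
By the outcome, as a careful person would: the job done as asked, in the order asked, and still so for the second after the job is handed in, while the arm keeps its last pose, push and grip.
It also fails if it takes over 54 s, if anything falls off the work surface, if the arm or the gripper's body presses on something with over 40 N, if the wrist force passes 120 N, or if a joint passes its speed limit or range.

ROBOT

A 7-joint arm with a two-finger parallel gripper is mounted at the origin on the work surface. World frame = base frame: x ahead of the robot, y to its left, z up, the work surface at z = 0. Lengths are in m, angles in rad, forces in N, time in s.
With the tool pointing down it reaches from about 0.425 to 0.925 m from the base axis. Payload 6.8 kg.
Tool frame: the origin (TCP) lies at the very end of the fingers, on their centre line; the grasp point (between the pads) lies bot.hold_point_z behind it (bot.hold_point_z is the distance from the TCP to the grasp point, in m); x points along the fingers, z is the direction in which the jaws open and shut, and the axes are right-handed (so a half turn about x gives the same grasp; the last joint's range is limited). The gripper opens to 85 mm and grips with 20 to 120 N. Pads are 22 mm wide; open, the fingers measure 114 mm over their backs; the gripper's body (76 mm by 85 mm) begins 54 mm behind the grasp point. The pads swing forward as they close: fully open they stand 13 mm farther back than shut.
Start: joints at [-1.381, 0.477, 0.022, 1.555, -0.011, 1.109, -0.083], TCP at [0.198, 0.645, 0.231] pointing down, gripper open.
Joint ranges: [-2.96, 2.96], [-0.34, 2.1], [-1.41, 1.46], [0.24, 2.44], [-1.37, 4.51], [0.17, 1.92], [-2.96, 2.96]. Speed limits (rad/s): [2.39, 2.39, 3.14, 3.14, 3.14, 3.14, 3.14].

INTERFACE

Orientations are given as a unit quaternion [w, x, y, z].
In Python, from station import bot gives the robot as it stands.
- The arm moves only by the tool drive_tool, never from a script. Its arguments are lists of equal length, an entry for each row: "slide": the shift along the world's x, y, z in mm, a list of three; "turn": the turn, a rotation vector about the world's x, y, z in rad, a list of three; "gripper": the opening, from 0 (shut) to 1 (fully open). A call has 1 to 10 rows; each row is the pose to reach, as a shift and turn from the pose measured when the call began; what a row does not reach only later rows make up. A row lasts 1/10 s, in which the tool goes at most 50 mm and 8.59 degrees, less where a joint would pass 70% of its speed; a pose out of reach is approached as far as the arm can. A call with a gripper value outside its range is refused whole. The fingers move at their own pace and stop on an object; "squeeze" is the grip in N (left out, the last holds). Time passes only in rows, so rows that repeat a pose let the fingers close. It gives the time, the measured TCP pose, the force and the opening at its end, in the units of the state.
- bot.get_obs(): the state, without advancing time (a new reading comes with each control period).
- bot.read_camera(name): name is "side" or "top" or "wrist"; returns a dict with "color" (480x640x3 uint8, red, green, blue), "fovy" (degrees; the focal length in pixels is half the picture's height over the tangent of half this angle, whatever the lens; pixels are square), "cx", "cy" (the principal point, pixels), "R" (3x3) and "t" (3): a world point X has camera coordinates R X + t. Camera axes: x right, y down, z forward; pixel columns grow to the right and rows downward; lengths in m; the calibration is good to about 2 mm. A picture is of the moment at which its call begins. There is no depth.
- bot.hand_in(): hands the job in, once; it reports no verdict.
The state is a dict: "t": time; "q": joint angles; "joint_vel": joint speeds; "joint_torque": joint torques, N m; "eef_pos": TCP position; "tool_rot": TCP orientation; "contact_force": force on the tool from outside, world axes, zero at the start; "torque": the same for the moment, N m; "gripper_width": opening from 0.0 (shut) to 1.0 (fully open).
Only numpy, scipy, OpenCV 4.12 (cv2) and the standard library are available. Lean on these libraries where they do the work, as an engineer would, in place of code of your own. Each camera call takes 0.05 s, during which the arm holds its last target.

## Working session

There is one attempt and no reset: what is moved stays moved. The work goes in short steps, Python scripts to look and compute and a tool call to move; the robot and the scene stay as the last step left them, time stands still between calls to the robot, and variables do not carry over. Pictures are saved under pics/ and viewed, and the job is handed in when it is done.

Besides the shell and the picture viewer there is one more tool, called as a command line: name --argument value ..., lists and objects as JSON in quotes. drive_tool: Moves the arm, as the interface text tells. Its arguments: {"type":"object","properties":{"slide":{"type":"array"},"turn":{"type":"array"},"gripper":{"type":"array"},"squeeze":{"type":"number"}},"required":["slide","turn","gripper"]}

```bash
ls; mkdir -p pics; python3 - <<'E'
from station import bot
import cv2,json
print(bot.get_obs(), bot.hold_point_z)
for n in ["side","top","wrist"]:
    c=bot.read_camera(n); cv2.imwrite(f"pics/{n}0.png",c["color"][:,:,::-1])
    print(n,c["fovy"],c["cx"],c["cy"],c["R"],c["t"])
E
```

```text
pics
{'t': 0.0, 'q': array([-1.38107796,  0.4778    ,  0.02231758,  1.55644335, -0.01155164,
        1.10929807, -0.08309222]), 'joint_vel': array([-9.48303675e-04,  1.87196944e-03, -8.82186229e-04, -3.11060602e-04,
       -9.46559790e-04, -1.35185336e-03,  2.17720368e-05]), 'joint_torque': array([ 5.83587662e-04, -5.96438956e+01,  1.60837054e+00, -2.81191814e+01,
        1.25367130e-02,  9.35553282e-03, -1.84676901e-05]), 'eef_pos': array([0.19788207, 0.64472605, 0.23032876]), 'tool_rot': array([ 0.5681398 , -0.42069934,  0.56914173,  0.41988918]), 'contact_force': array([-0.02304936,  0.3286365 ,  0.14312438]), 'torque': array([-0.00660368, -0.02242362, -0.00284941]), 'gripper_width': 1.0005352709330233} 0.0187
side 46.49920097447243 312.8765482502069 235.85233109524094 [[ 0.83770169 -0.54572269 -0.02103857]
 [-0.41383915 -0.60917631 -0.67649196]
 [ 0.35636081  0.57540504 -0.73614945]] [-0.39821078  0.24591853  1.0436299 ]
top 50.202444533870114 325.544338946307 247.7723767029087 [[ 0.02182965 -0.99975279 -0.00422265]
 [-0.97860164 -0.02050305 -0.20473995]
 [ 0.20460276  0.00860169 -0.9788073 ]] [-9.01276934e-04  5.17367491e-01  1.30529731e+00]
wrist 67.67345608611726 330.18741076466927 235.93281807625056 [[ 0.29301022  0.95610675 -0.00221114]
 [ 0.90896285 -0.27784367  0.31078842]
 [ 0.29653255 -0.09307402 -0.95047655]] [-0.67395181 -0.04068779  0.38144843]
```

View pics/top0.png

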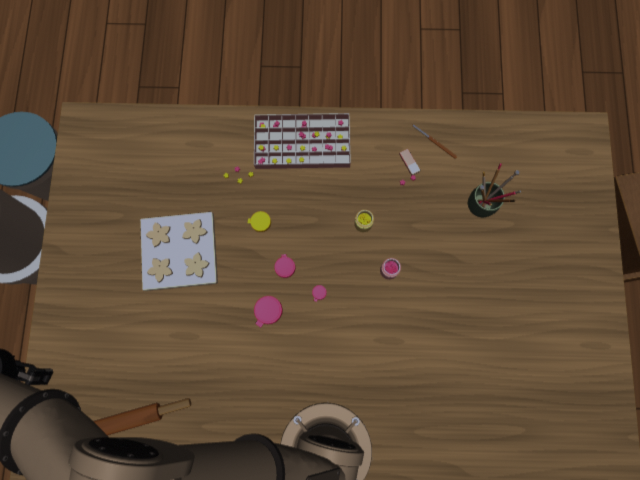

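View pics/side0.png

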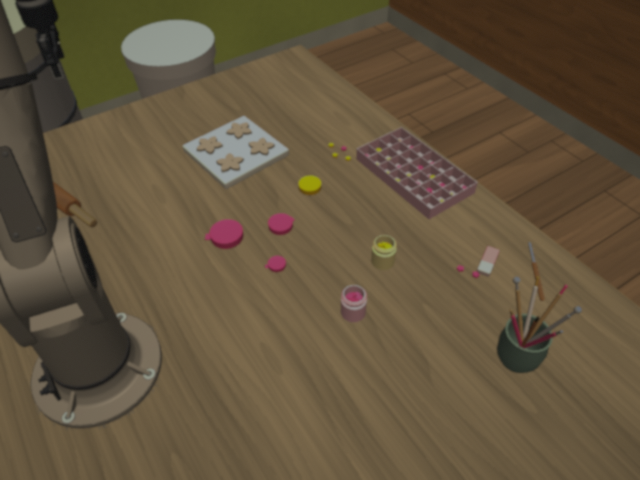

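View pics/wrist0.png

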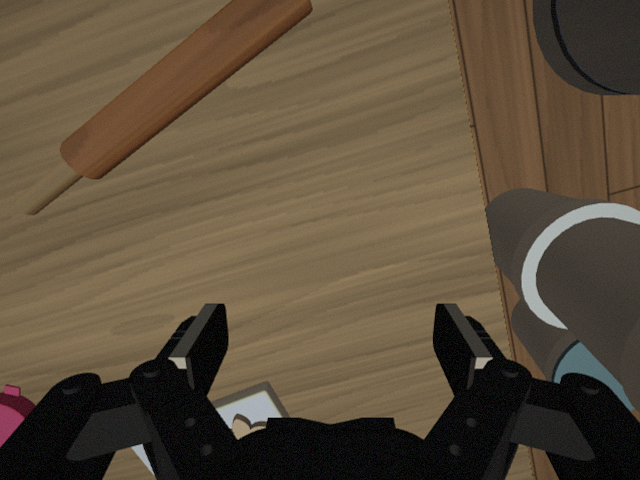

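Top view: three pink lids, at (285,267), (268,310, largest) and (319,292, smallest). The middle-sized one at (285,267) should be the target. The pink tub is at (391,268). Next I'll measure them and confirm in a crop.

```bash
cat > h.py <<'E'
import numpy as np,cv2
from station import bot
def ray(c,u,v):
    f=240/np.tan(np.radians(c["fovy"]/2)); R=np.array(c["R"]);t=np.array(c["t"])
    d=R.T@np.array([(u-c["cx"])/f,(v-c["cy"])/f,1]); return -R.T@t,d
def onz(c,u,v,z):
    o,d=ray(c,u,v); return o+d*(z-o[2])/d[2]
def proj(c,X):
    f=240/np.tan(np.radians(c["fovy"]/2)); p=np.array(c["R"])@X+c["t"]; return p[0]/p[2]*f+c["cx"],p[1]/p[2]*f+c["cy"]
def pinkmask(c,s=120):
    h=cv2.cvtColor(c["color"],cv2.COLOR_RGB2HSV)
    return ((h[...,0]>160)&(h[...,0]<178)&(h[...,1]>s)&(h[...,2]>90)).astype(np.uint8)
E
python3 - <<'E'
from h import *
for n in ["top","side"]:
    c=bot.read_camera(n); m=pinkmask(c)
    cs,_=cv2.findContours(m,cv2.RETR_EXTERNAL,cv2.CHAIN_APPROX_NONE)
    for k in cs:
        a=cv2.contourArea(k)
        if a<50: continue
        M=np.array([onz(c,u,v,.016)[:2] for u,v in k[:,0]])*1000
        (x,y),r=cv2.minEnclosingCircle(M.astype(np.float32))
        # robust circle: iteratively drop tab points
        P=M
        for _ in range(6):
            A=np.c_[2*P,np.ones(len(P))]; s=np.linalg.lstsq(A,(P**2).sum(1),rcond=None)[0]
            rr=np.sqrt(s[2]+s[0]**2+s[1]**2); d=np.hypot(*(M-s[:2]).T); P=M[d<rr+2.0]
        far=M[d.argmax()]
        print(n,k[:,0].mean(0).round(0),a,"ctr",s[:2].round(1),"r",rr.round(1),"far",far.round(1),d.max().round(1))
c=bot.read_camera("top"); 
cv2.imwrite("pics/crop1.png",cv2.resize(c["color"][190:340,230:430,::-1],None,fx=4,fy=4,interpolation=cv2.INTER_CUBIC))
c=bot.read_camera("side"); 
cv2.imwrite("pics/crop2.png",cv2.resize(c["color"][190:340,200:400,::-1],None,fx=4,fy=4,interpolation=cv2.INTER_CUBIC))
E
```

```text
top [267. 311.] 617.0 ctr [353.9 161.1] r 36.5 far [310.2 181.8] 48.4
top [318. 293.] 151.0 ctr [403.4  26.1] r 18.5 far [382.   38.2] 24.6
top [391. 267.] 114.5 ctr [ 476.3 -167.8] r 16.5 far [ 467.8 -183.8] 18.1
top [284. 266.] 317.5 ctr [470.  120.8] r 27.1 far [502.6 128.5] 33.4
side [354. 296.] 90.0 ctr [ 482.4 -140.4] r 11.2 far [ 471.  -129.6] 15.7
side [276. 263.] 201.0 ctr [397.  21.] r 19.3 far [373.5  24.3] 23.7
side [224. 234.] 720.5 ctr [348.8 162.8] r 37.7 far [336.4 117.5] 47.0
side [280. 223.] 370.0 ctr [464.3 118.2] r 28.7 far [455.6  86.9] 32.5
```

View pics/crop1.png

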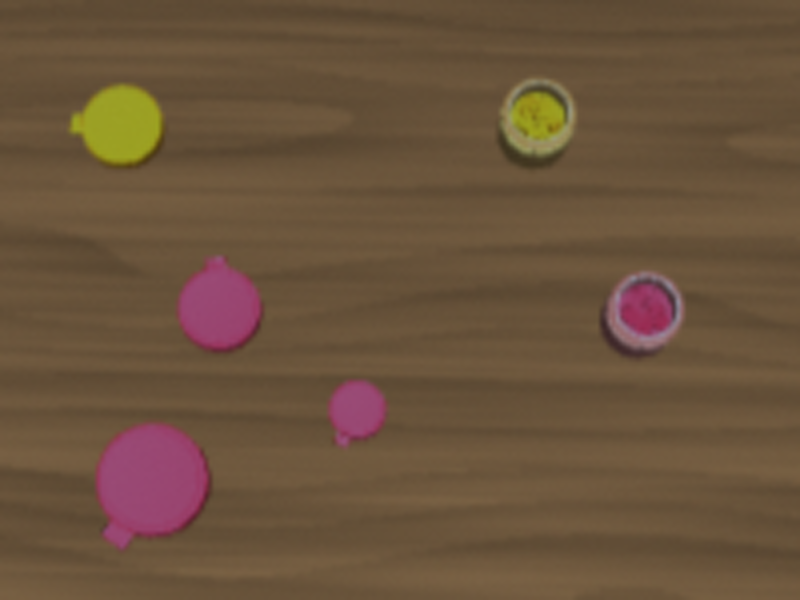

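View pics/crop2.png

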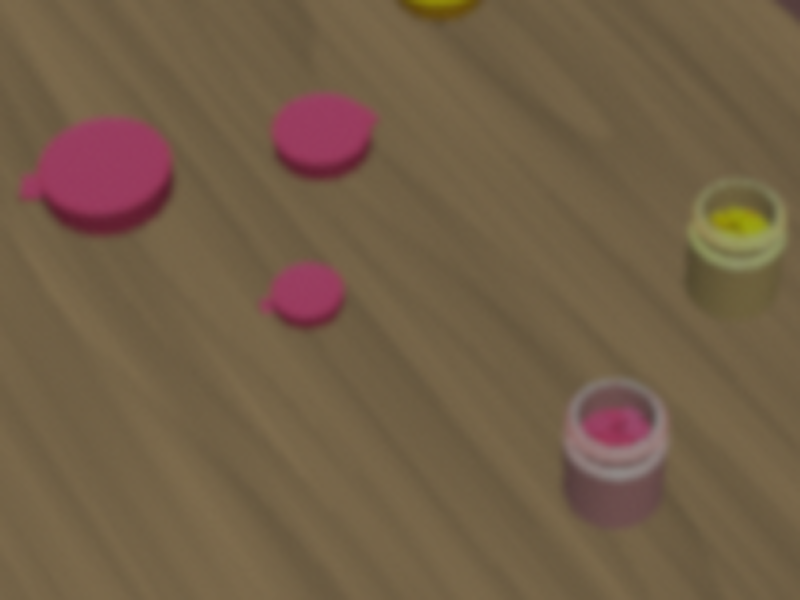

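The crops confirm it. The lid at px (285,267) is the middle one, with a radius of about 28 mm (56 mm across); the others have radii of about 37 and 19 mm. Its tab points to world +x. The pink tub's mouth is at px (391.5,267.8). Now I'll work out the tool turn and the tub mouth position.

```bash
python3 - <<'E'
from h import *
from scipy.spatial.transform import Rotation as Ro
o=bot.get_obs(); q=o["tool_rot"]; R=Ro.from_quat([q[1],q[2],q[3],q[0]]).as_matrix(); print(R.round(4))
for s in (1,-1):
    T=np.c_[[0,0,-1],np.cross([0,s,0],[0,0,-1]),[0,s,0]]
    print(s,Ro.from_matrix(T@R.T).as_rotvec().round(4))
# two-view ray meet for tub mouth
cs={n:bot.read_camera(n) for n in("top","side")}
px={"tubmouth":((230+646/4,190+310/4),(200+617/4,190+418/4))}
for k,(a,b) in px.items():
    print(k,onz(cs["top"],*a,.06)*1000,onz(cs["side"],*b,.06)*1000)
E
```

```text
[[-1.000e-04 -9.560e-01  2.934e-01]
 [-4.000e-04  2.934e-01  9.560e-01]
 [-1.000e+00 -0.000e+00 -4.000e-04]]
1 [ 0.0004 -0.      0.2978]
-1 [-0.0000e+00 -6.0000e-04 -2.8438e+00]
tubmouth [ 466.80144541 -163.60291361   60.        ] [ 465.06939641 -163.47939327   60.        ]
```

drive_tool --slide '[[22, -42, 0], [44, -84, 0], [66, -126, 0], [88, -168, 0], [110, -210, 0], [132, -252, 0], [154, -294, 0], [176, -336, 0], [198, -378, 0], [220, -420, 0]]' --turn '[[0, 0, 0.03], [0, 0, 0.06], [0, 0, 0.09], [0, 0, 0.12], [0, 0, 0.15], [0, 0, 0.18], [0, 0, 0.21], [0, 0, 0.24], [0, 0, 0.27], [0, 0, 0.298]]' --gripper '[1, 1, 1, 1, 1, 1, 1, 1, 1, 1]'

```text
t: 1.45
eef_pos: [0.4187, 0.2235, 0.2316]
tool_rot: [-0.5, 0.5, -0.499, -0.5]
contact_force: [1.0, -0.5, 0.3]
gripper_width: 0.997
```

Remaining distance to (470,121,150): +51, -102, -82.

drive_tool --slide '[[17, -34, -20], [34, -68, -45], [51, -102, -65], [51, -102, -82], [51, -102, -82], [51, -102, -82]]' --turn '[[0, 0, 0], [0, 0, 0], [0, 0, 0], [0, 0, 0], [0, 0, 0], [0, 0, 0]]' --gripper '[1, 1, 1, 1, 1, 1]'

```text
t: 2.05
eef_pos: [0.4697, 0.1221, 0.15]
tool_rot: [0.5, -0.5, 0.499, 0.501]
contact_force: [0.2, 0.6, 0.6]
gripper_width: 1.001
```

```bash
cat > lid.py <<'E'
from h import *
import sys
z=float(sys.argv[1]); name=sys.argv[2]
c=bot.read_camera("wrist"); print(bot.get_obs()["eef_pos"].round(4), "t",bot.get_obs()["t"])
cv2.imwrite(f"pics/{name}.png",c["color"][:,:,::-1])
m=pinkmask(c)
cs,_=cv2.findContours(m,cv2.RETR_EXTERNAL,cv2.CHAIN_APPROX_NONE)
for k in cs:
    if cv2.contourArea(k)<1000: continue
    M=np.array([onz(c,u,v,z)[:2] for u,v in k[:,0]])*1000; P=M
    for _ in range(8):
        A=np.c_[2*P,np.ones(len(P))]; s=np.linalg.lstsq(A,(P**2).sum(1),rcond=None)[0]
        rr=np.sqrt(s[2]+s[0]**2+s[1]**2); d=np.hypot(*(M-s[:2]).T); P=M[abs(d-rr)<1.5]
    print(k[:,0].mean(0).round(),cv2.contourArea(k),s[:2].round(1),rr.round(1),len(P)/len(M),"far",M[d.argmax()].round(1))
E
python3 lid.py 0.016 w1
```

```text
[0.47   0.1226 0.1504] t 2.1
[331. 222.] 3670.0 [467.9 122.3] 27.7 0.8960396039603961 far [498.6 133. ]
[207. 132.] 2157.5 [402.   28.8] 18.7 0.8383233532934131 far [380.8  44.7]
[390.  56.] 10048.0 [350.8 162.4] 37.4 0.8988095238095238 far [317.7 191.8]
```

View pics/w1.png

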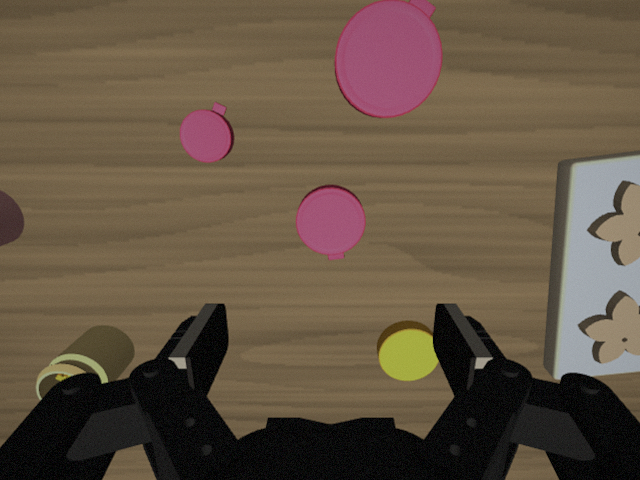

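Wrist view: the target lid is at px (331,222) with its tab towards +x, and the space around it for the fingers is clear. Descending.

drive_tool --slide '[[-1.5, -1, -35], [-1.5, -1, -70], [-1.5, -1, -100], [-1.5, -1, -120], [-1.5, -1, -135], [-1.5, -1, -145], [-1.5, -1, -149], [-1.5, -1, -149], [-1.5, -1, -149]]' --turn '[[0, 0, 0], [0, 0, 0], [0, 0, 0], [0, 0, 0], [0, 0, 0], [0, 0, 0], [0, 0, 0], [0, 0, 0], [0, 0, 0]]' --gripper '[1, 1, 1, 1, 1, 1, 1, 1, 1]' --squeeze 30

```text
t: 3.0
eef_pos: [0.4691, 0.122, 0.0022]
tool_rot: [-0.5, 0.501, -0.498, -0.501]
contact_force: [0.1, -0.3, -0.3]
gripper_width: 0.997
```

drive_tool --slide '[[0, 0, -1], [0, 0, -2], [0, 0, -3], [0, 0, -3], [0, 0, -3], [0, 0, -3], [0, 0, -3], [0, 0, -3]]' --turn '[[0, 0, 0], [0, 0, 0], [0, 0, 0], [0, 0, 0], [0, 0, 0], [0, 0, 0], [0, 0, 0], [0, 0, 0]]' --gripper '[0.9, 0.85, 0.8, 0.75, 0.75, 0.75, 0.75, 0.75]'

```text
t: 3.8
eef_pos: [0.4691, 0.122, -0.0008]
tool_rot: [-0.5, 0.501, -0.498, -0.501]
contact_force: [-0.4, -0.6, 0.4]
gripper_width: 0.744
```

```bash
python3 lid.py 0.016 w2; python3 -c "
from h import *
c=bot.read_camera('side'); u,v=proj(c,np.array([.47,.12,.01])); u,v=int(u),int(v)
cv2.imwrite('pics/s2.png',cv2.resize(c['color'][max(v-75,0):v+75,u-100:u+100,::-1],None,fx=4,fy=4,interpolation=cv2.INTER_CUBIC))"
```

```text
[ 0.4691  0.122  -0.0008] t 3.85
[331. 321.] 13061.0 [468.  122.3] 27.9 1.0 far [489.  103.5]
[ 66. 155.] 9235.5 [401.9  30.7] 18.5 1.0 far [387.   42.1]
[463.  42.] 21999.5 [361.5 163.4] 28.8 0.20309810671256454 far [354.4 125.3]
```

View pics/w2.png

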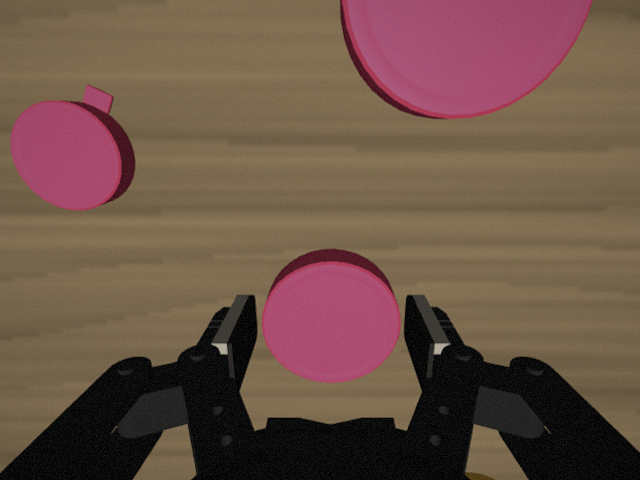

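View pics/s2.png

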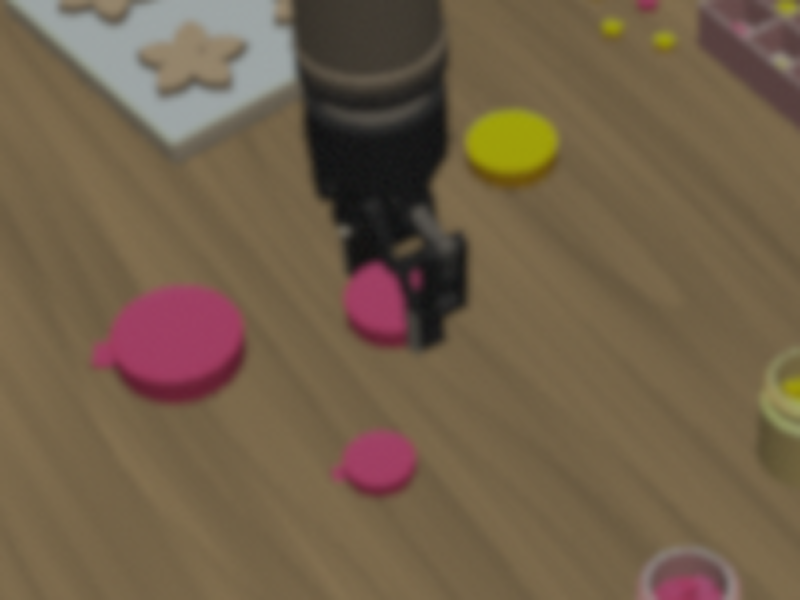

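```bash
python3 - <<'E'
from h import *
c=bot.read_camera("wrist")
for p in [(256,297),(406,297)]:
    for z in (0,.004,.008,.012,.016): print(p,z,(onz(c,*p,z)*1000).round(1))
E
```

```text
(256, 297) 0 [464.1  89.2   0. ]
(256, 297) 0.004 [462.   90.1   4. ]
(256, 297) 0.008 [459.8  91.    8. ]
(256, 297) 0.012 [457.7  91.9  12. ]
(256, 297) 0.016 [455.6  92.9  16. ]
(406, 297) 0 [463.9 155.7   0. ]
(406, 297) 0.004 [461.8 154.8   4. ]
(406, 297) 0.008 [459.7 153.8   8. ]
(406, 297) 0.012 [457.5 152.9  12. ]
(406, 297) 0.016 [455.4 151.9  16. ]
```

The fingertips are about 8 mm above the bench. I'll go 4 mm lower for a deeper grip, shift x by -1, and close.

drive_tool --slide '[[-1, 0, -2], [-1, 0, -4], [-1, 0, -4], [-1, 0, -4], [-1, 0, -4], [-1, 0, -4], [-1, 0, -4], [-1, 0, -4]]' --turn '[[0, 0, 0], [0, 0, 0], [0, 0, 0], [0, 0, 0], [0, 0, 0], [0, 0, 0], [0, 0, 0], [0, 0, 0]]' --gripper '[0.74, 0.74, 0.7, 0.66, 0.6, 0.5, 0.5, 0.5]' --squeeze 40

```text
t: 4.75
eef_pos: [0.4684, 0.1213, -0.0039]
tool_rot: [-0.501, 0.501, -0.498, -0.5]
contact_force: [-3.8, -2.9, 16.5]
gripper_width: 0.646
```

drive_tool --slide '[[0, 0, 0], [0, 0, 0], [0, 0, 0]]' --turn '[[0, 0, 0], [0, 0, 0], [0, 0, 0]]' --gripper '[0.3, 0.3, 0.3]' --squeeze 80

```text
t: 5.05
eef_pos: [0.4687, 0.1211, -0.0034]
tool_rot: [-0.501, 0.501, -0.498, -0.5]
contact_force: [-1.1, -0.9, 9.6]
gripper_width: 0.629
```

```bash
python3 lid.py 0.016 w3
```

```text
[ 0.4687  0.1211 -0.0034] t 5.1
[330. 327.] 13322.5 [468.7 121.1] 27.8 1.0 far [496.6 124.9]
[ 64. 157.] 9563.0 [401.8  30.7] 18.5 1.0 far [394.   47.8]
[469.  43.] 22648.0 [361.3 163.5] 28.8 0.2195945945945946 far [354.7 125.3]
```

View pics/w3.png

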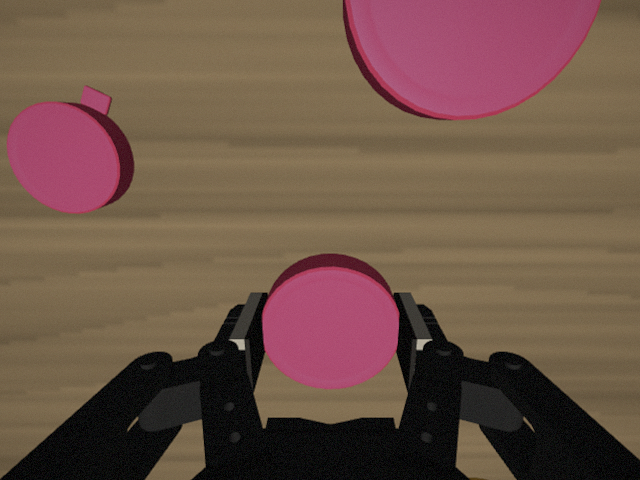

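The lid is centred on the TCP in x and y. Next I'll lift and stop short of the tub for a wrist view of it.

drive_tool --slide '[[0, 0, 3], [0, 0, 15], [0, 0, 40], [0, 0, 80], [0, -20, 115], [0, -60, 140], [0, -105, 140], [0, -150, 140], [0, -180, 140], [0, -190, 140]]' --turn '[[0, 0, 0], [0, 0, 0], [0, 0, 0], [0, 0, 0], [0, 0, 0], [0, 0, 0], [0, 0, 0], [0, 0, 0], [0, 0, 0], [0, 0, 0]]' --gripper '[0.3, 0.3, 0.3, 0.3, 0.3, 0.3, 0.3, 0.3, 0.3, 0.3]'

```text
t: 6.1
eef_pos: [0.4681, -0.0725, 0.1373]
tool_rot: [0.502, -0.5, 0.499, 0.498]
contact_force: [0.4, -0.2, -0.3]
gripper_width: 0.629
```

drive_tool --slide '[[0, 0, 0], [0, 0, 0], [0, 0, 0]]' --turn '[[0, 0, 0], [0, 0, 0], [0, 0, 0]]' --gripper '[0.3, 0.3, 0.3]'

```text
t: 6.4
eef_pos: [0.4683, -0.0708, 0.1373]
tool_rot: [0.502, -0.5, 0.499, 0.499]
contact_force: [-0.0, 0.5, -1.6]
gripper_width: 0.629
```

```bash
python3 lid.py 0.160 w4; python3 - <<'E'
from h import *
print(bot.get_obs()["tool_rot"],bot.get_obs()["contact_force"])
c=bot.read_camera('side'); cv2.imwrite('pics/s4.png',c['color'][:,:,::-1])
E
```

```text
[ 0.4683 -0.0708  0.1373] t 6.45
[330. 327.] 13310.5 [466.1 -70.8] 27.1 1.0 far [492.4 -62.2]
[196. 241.] 1450.5 [ 429.2 -118.3] 7.9 1.0 far [ 435.4 -111.2]
[465. 135.] 2352.0 [393.9 -27.3] 8.6 0.9156626506024096 far [383.3 -25.4]
[ 0.50156516 -0.50049412  0.49873074  0.49920504] [-0.06783971  0.27979988 -0.12303345]
```

View pics/w4.png

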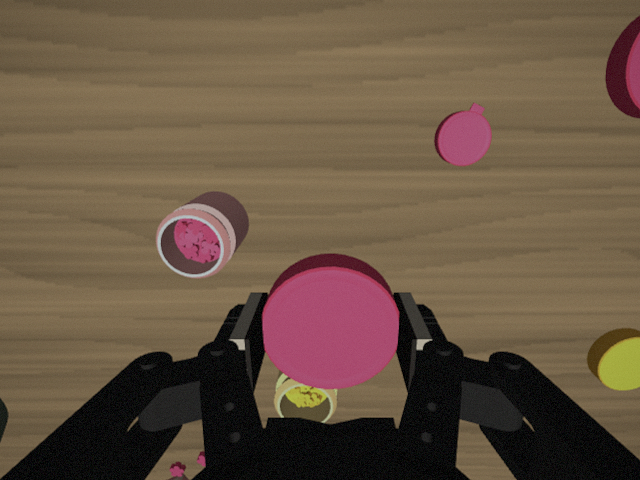

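View pics/s4.png

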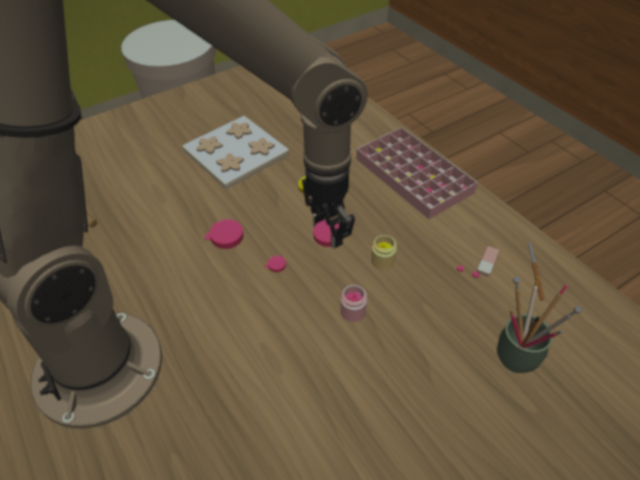

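Lid held, unchanged in the gripper at px (330,327). The pink tub's rim is at about px (190,246). I'll fit it.

```bash
python3 - <<'E'
from h import *
c=bot.read_camera("wrist"); im=c["color"]
h=cv2.cvtColor(im,cv2.COLOR_RGB2HSV)
m=((h[...,1]<60)&(h[...,2]>140)).astype(np.uint8); m[:,260:]=0;m[:180]=0;m[300:]=0;m[:,:140]=0
cs,_=cv2.findContours(m,cv2.RETR_CCOMP,cv2.CHAIN_APPROX_NONE)
v=im.copy()
for k in cs:
    if len(k)<60: continue
    M=np.array([onz(c,u,w,.06)[:2] for u,w in k[:,0]])*1000; P=M
    for _ in range(8):
        A=np.c_[2*P,np.ones(len(P))]; s=np.linalg.lstsq(A,(P**2).sum(1),rcond=None)[0]
        rr=np.sqrt(s[2]+s[0]**2+s[1]**2); d=np.hypot(*(M-s[:2]).T); P=M[abs(d-rr)<1]
    print(len(k),s[:2].round(1),rr.round(1),len(P)/len(M))
    cv2.drawContours(v,[k],-1,(0,255,0),1)
cv2.imwrite("pics/rim.png",cv2.resize(v[170:310,120:280,::-1],None,fx=4,fy=4))
E
```

```text
184 [ 467.7 -162.3] 21.6 1.0
167 [ 467.8 -162.2] 19.7 1.0
183 [ 461.8 -155.5] 22.7 0.5901639344262295
```

View pics/rim.png

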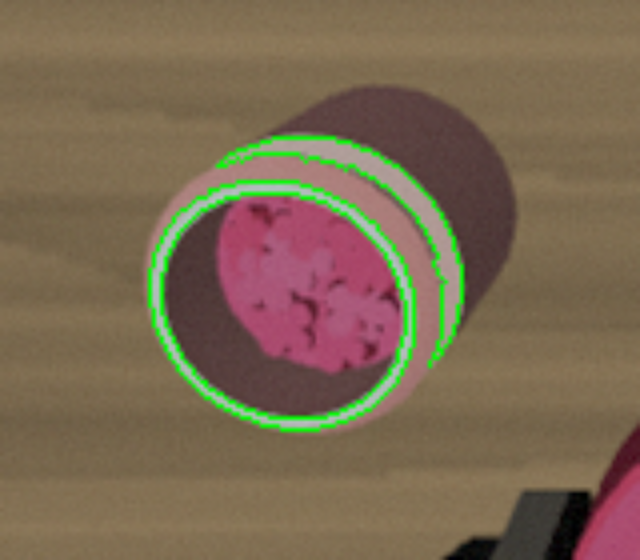

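drive_tool --slide '[[20, -30, 0], [40, -60, 0], [57, -91, 0], [57, -91, 0], [57, -91, 0], [57, -91, 0]]' --turn '[[0, 0, 0], [0, 0, 0], [0, 0, 0], [0, 0, 0], [0, 0, 0], [0, 0, 0]]' --gripper '[0.3, 0.3, 0.3, 0.3, 0.3, 0.3]'

```text
t: 7.15
eef_pos: [0.5247, -0.1607, 0.1369]
tool_rot: [0.501, -0.5, 0.499, 0.5]
contact_force: [-0.8, -0.3, -0.4]
gripper_width: 0.633
```

```bash
python3 - <<'E'
from h import *
c=bot.read_camera("wrist"); im=c["color"]; print(bot.get_obs()["eef_pos"])
h=cv2.cvtColor(im,cv2.COLOR_RGB2HSV)
m=((h[...,1]<60)&(h[...,2]>140)).astype(np.uint8)
cs,_=cv2.findContours(m,cv2.RETR_CCOMP,cv2.CHAIN_APPROX_NONE)
v=im.copy()
for k in cs:
    if len(k)<60: continue
    M=np.array([onz(c,u,w,.06)[:2] for u,w in k[:,0]])*1000; P=M
    for _ in range(8):
        A=np.c_[2*P,np.ones(len(P))]; s=np.linalg.lstsq(A,(P**2).sum(1),rcond=None)[0]
        rr=np.sqrt(s[2]+s[0]**2+s[1]**2); d=np.hypot(*(M-s[:2]).T); P=M[abs(d-rr)<1]
    print(len(k),k[:,0].mean(0).round(),s[:2].round(1),rr.round(1),len(P)/len(M))
    cv2.drawContours(v,[k],-1,(0,255,0),1)
cv2.imwrite("pics/rim2.png",v[:,:,::-1])
E
python3 lid.py 0.1567 w5
```

```text
[ 0.52472163 -0.16056634  0.13695849]
84 [493. 478.] [729.5 -24.5] 10.0 0.14285714285714285
65 [450. 329.] [596.9 -88.5] 18.7 0.8769230769230769
205 [327. 157.] [ 467.5 -162.1] 21.6 1.0
188 [328. 158.] [ 467.6 -161.9] 19.7 1.0
[ 0.5248 -0.1606  0.1371] t 7.25
[330. 327.] 13315.0 [ 524.5 -160.5] 27.7 1.0 far [ 551.4 -152.1]
[325. 160.] 1583.5 [ 456.4 -161.2] 7.5 0.7835497835497836 far [ 452.2 -170. ]
[607.  51.] 2854.0 [424.7 -74.9] 8.9 1.0 far [414.6 -74.1]
```

View pics/rim2.png

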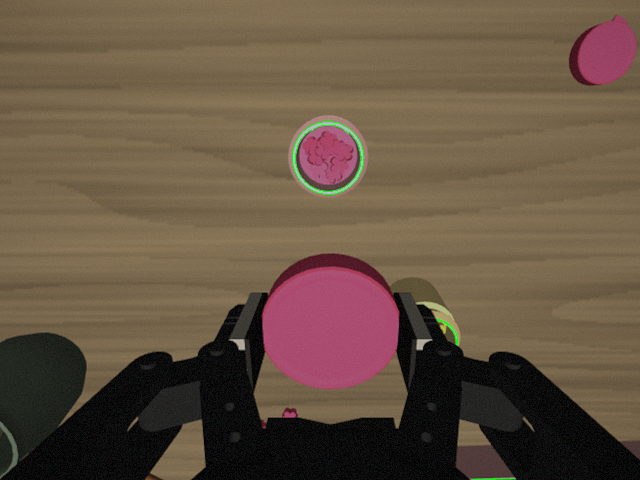

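The two wrist fits agree: mouth at (467.6,-162.1). Moving above it.

drive_tool --slide '[[-25, -1, 0], [-50, -1.8, 0], [-57, -1.8, -10], [-57, -1.8, -35], [-57, -1.8, -55], [-57, -1.8, -68], [-57, -1.8, -75], [-57, -1.8, -75], [-57, -1.8, -75]]' --turn '[[0, 0, 0], [0, 0, 0], [0, 0, 0], [0, 0, 0], [0, 0, 0], [0, 0, 0], [0, 0, 0], [0, 0, 0], [0, 0, 0]]' --gripper '[0.3, 0.3, 0.3, 0.3, 0.3, 0.3, 0.3, 0.3, 0.3]'

```text
t: 8.15
eef_pos: [0.4683, -0.1625, 0.0624]
tool_rot: [0.501, -0.501, 0.498, 0.5]
contact_force: [0.9, 0.4, 0.6]
gripper_width: 0.633
```

```bash
python3 - <<'E'
from h import *
o=bot.get_obs();print(o["eef_pos"],o["contact_force"])
X=np.array([.4675,-.162,.065])
out=[]
for n in("top","side"):
    c=bot.read_camera(n); u,v=map(int,proj(c,X)); out.append(cv2.resize(c["color"][v-50:v+50,u-50:u+50,::-1],(400,400),interpolation=cv2.INTER_CUBIC))
cv2.imwrite("pics/a6.png",np.hstack(out))
E
```

```text
[ 0.46834831 -0.16252346  0.06243992] [0.86689937 0.4028919  0.6495038 ]
```

View pics/a6.png

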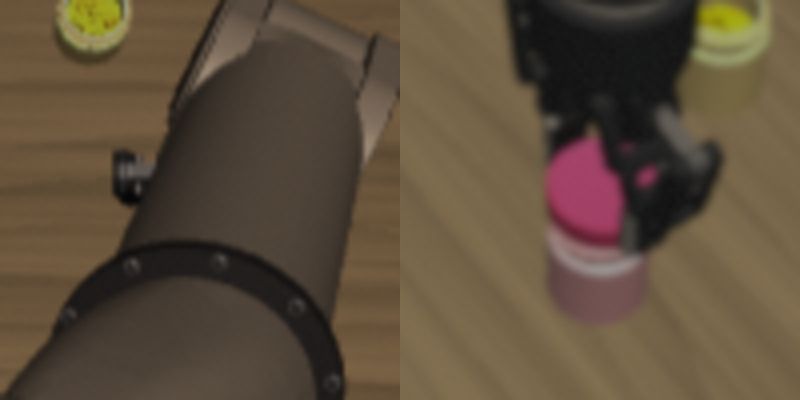

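The side view shows the lid just above the pink tub and lined up with it. Lowering slowly to contact.

drive_tool --slide '[[-0.7, 0, -2], [-0.7, 0, -4], [-0.7, 0, -6], [-0.7, 0, -7], [-0.7, 0, -8], [-0.7, 0, -8], [-0.7, 0, -8]]' --turn '[[0, 0, 0], [0, 0, 0], [0, 0, 0], [0, 0, 0], [0, 0, 0], [0, 0, 0], [0, 0, 0]]' --gripper '[0.3, 0.3, 0.3, 0.3, 0.3, 0.3, 0.3]' --squeeze 90

```text
t: 8.95
eef_pos: [0.4678, -0.1627, 0.0547]
tool_rot: [0.501, -0.501, 0.498, 0.5]
contact_force: [-0.2, 0.1, -1.0]
gripper_width: 0.627
```

drive_tool --slide '[[0, 0, -0.5], [0, 0, -1], [0, 0, -1.5], [0, 0, -2], [0, 0, -2]]' --turn '[[0, 0, 0], [0, 0, 0], [0, 0, 0], [0, 0, 0], [0, 0, 0]]' --gripper '[0.3, 0.3, 0.3, 0.3, 0.3]'

```text
t: 9.45
eef_pos: [0.4675, -0.1624, 0.0527]
tool_rot: [0.501, -0.501, 0.498, 0.5]
contact_force: [-1.3, 0.8, 0.4]
gripper_width: 0.627
```

drive_tool --slide '[[0, 0, -0.5], [0, 0, -1], [0, 0, -1.5], [0, 0, -1.5]]' --turn '[[0, 0, 0], [0, 0, 0], [0, 0, 0], [0, 0, 0]]' --gripper '[0.3, 0.3, 0.3, 0.3]'

```text
t: 9.85
eef_pos: [0.4675, -0.1623, 0.0514]
tool_rot: [0.501, -0.501, 0.498, 0.5]
contact_force: [-2.7, 1.0, 5.1]
gripper_width: 0.625
```

Contact is at the expected height. A small side force suggests the tub centre is slightly towards -x, so I'll shift that way as I press.

drive_tool --slide '[[-0.5, 0.2, -0.2], [-0.5, 0.2, -0.6], [-0.5, 0.2, -1], [-0.5, 0.2, -1]]' --turn '[[0, 0, 0], [0, 0, 0], [0, 0, 0], [0, 0, 0]]' --gripper '[0.3, 0.3, 0.3, 0.3]'

```text
t: 10.25
eef_pos: [0.4675, -0.1623, 0.051]
tool_rot: [0.502, -0.501, 0.498, 0.5]
contact_force: [-2.2, 1.6, 7.3]
gripper_width: 0.627
```

```bash
python3 - <<'E'
from h import *
o=bot.get_obs();print(o["eef_pos"],o["contact_force"],o["torque"])
X=np.array([.4675,-.162,.06])
c=bot.read_camera("side"); u,v=map(int,proj(c,X)); a=cv2.resize(c["color"][v-40:v+40,u-40:u+40,::-1],(400,400),interpolation=cv2.INTER_CUBIC)
c=bot.read_camera("wrist"); b=cv2.resize(c["color"][200:440,200:440,::-1],(400,400))
cv2.imwrite("pics/a7.png",np.hstack([a,b]))
E
python3 lid.py 0.0698 w7
```

```text
[ 0.46745236 -0.16226583  0.05099034] [-2.24581648  1.64516865  7.34179389] [0.29616447 0.44588986 0.00404508]
[ 0.4675 -0.1623  0.051 ] t 10.4
[330. 327.] 13266.0 [ 467.8 -162.2] 27.9 1.0 far [ 493.4 -150. ]
```

View pics/a7.png

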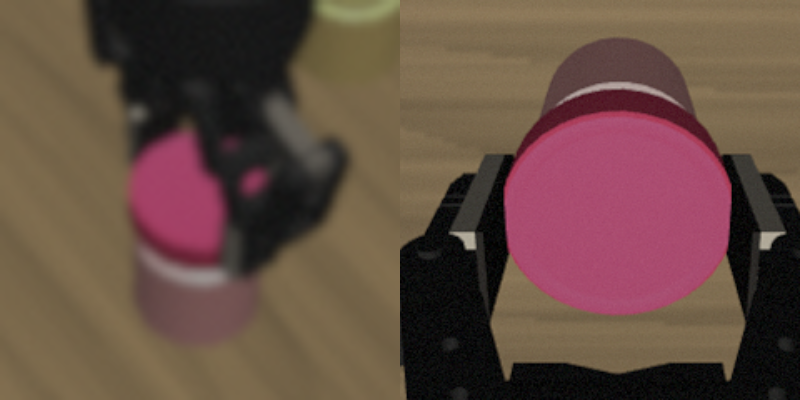

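drive_tool --slide '[[-0.3, 0.2, -1], [-0.3, 0.2, -1.5], [-0.3, 0.2, -2], [-0.3, 0.2, -2.5], [-0.3, 0.2, -2.5]]' --turn '[[0, 0, 0], [0, 0, 0], [0, 0, 0], [0, 0, 0], [0, 0, 0]]' --gripper '[0.3, 0.3, 0.3, 0.3, 0.3]' --squeeze 100

```text
t: 10.9
eef_pos: [0.468, -0.1624, 0.0498]
tool_rot: [0.502, -0.501, 0.497, 0.499]
contact_force: [-3.8, 2.1, 17.4]
gripper_width: 0.627
```

drive_tool --slide '[[0, 0, -1.5], [0, 0, -2], [0, 0, -2.5], [0, 0, -3], [0, 0, -3]]' --turn '[[0, 0, 0], [0, 0, 0], [0, 0, 0], [0, 0, 0], [0, 0, 0]]' --gripper '[0.3, 0.3, 0.3, 0.3, 0.3]'

```text
t: 11.4
eef_pos: [0.4678, -0.1624, 0.0465]
tool_rot: [0.502, -0.501, 0.498, 0.499]
contact_force: [-0.0, 0.0, -1.5]
gripper_width: 0.627
```

It snapped: the force rose to 17 N, then dropped. Continuing down to the stop.

drive_tool --slide '[[0, 0, -0.7], [0, 0, -1.4], [0, 0, -2.1], [0, 0, -2.5], [0, 0, -2.5]]' --turn '[[0, 0, 0], [0, 0, 0], [0, 0, 0], [0, 0, 0], [0, 0, 0]]' --gripper '[0.3, 0.3, 0.3, 0.3, 0.3]'

```text
t: 11.9
eef_pos: [0.4678, -0.1622, 0.044]
tool_rot: [0.502, -0.501, 0.498, 0.499]
contact_force: [-0.4, 0.5, -0.6]
gripper_width: 0.627
```

drive_tool --slide '[[0, 0, -0.5], [0, 0, -1], [0, 0, -1.5], [0, 0, -1.5]]' --turn '[[0, 0, 0], [0, 0, 0], [0, 0, 0], [0, 0, 0]]' --gripper '[0.3, 0.3, 0.3, 0.3]'

```text
t: 12.3
eef_pos: [0.4679, -0.1619, 0.0437]
tool_rot: [0.502, -0.501, 0.497, 0.499]
contact_force: [-5.4, 4.2, 16.9]
gripper_width: 0.623
```

drive_tool --slide '[[-0.4, 0.3, -1.5], [-0.4, 0.3, -2], [-0.4, 0.3, -2], [-0.4, 0.3, -2], [-0.4, 0.3, -2]]' --turn '[[0, 0, 0], [0, 0, 0], [0, 0, 0], [0, 0, 0], [0, 0, 0]]' --gripper '[0.3, 0.3, 0.3, 0.3, 0.3]'

```text
t: 12.8
eef_pos: [0.4679, -0.1619, 0.0436]
tool_rot: [0.503, -0.501, 0.497, 0.499]
contact_force: [-6.2, 2.1, 27.2]
gripper_width: 0.62
```

```bash
python3 lid.py 0.063 w8; python3 - <<'E'
from h import *
o=bot.get_obs();print(o["eef_pos"],o["contact_force"],o["torque"],o["gripper_width"])
X=np.array([.4675,-.162,.05])
c=bot.read_camera("side"); u,v=map(int,proj(c,X)); a=cv2.resize(c["color"][v-40:v+40,u-40:u+40,::-1],(400,400),interpolation=cv2.INTER_CUBIC)
c=bot.read_camera("wrist"); b=cv2.resize(c["color"][200:440,200:440,::-1],(400,400))
cv2.imwrite("pics/a8.png",np.hstack([a,b]))
E
```

```text
[ 0.4679 -0.1619  0.0436] t 12.85
[330. 327.] 13195.0 [ 467.8 -161.8] 27.7 1.0 far [ 477.3 -188.4]
[ 0.46790897 -0.1619234   0.04361388] [-7.1896512   2.96138042 25.99801382] [0.54012966 1.51576913 0.04744497] 0.6234025535589026
```

View pics/a8.png

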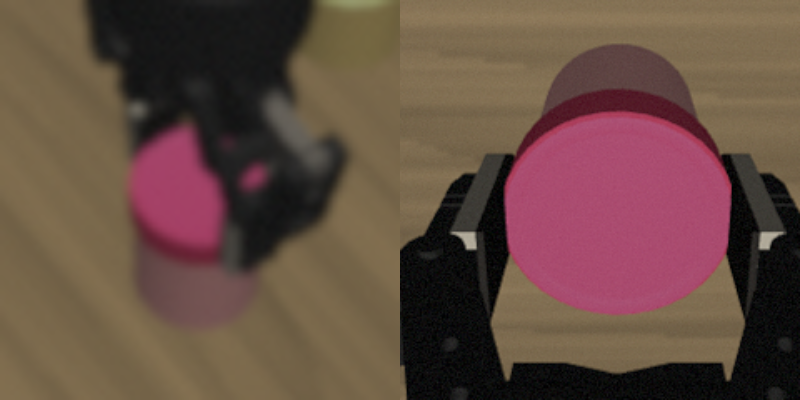

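The lid is at the predicted home height: TCP z 43.6 mm, 9 mm below first rest, with the neck bead hidden all round. The tool leans about 0.5° under load, so I'll level it while still pressing.

drive_tool --slide '[[-0.5, 0.2, -2], [-0.5, 0.2, -2.1], [-0.5, 0.2, -2.1], [-0.5, 0.2, -2.1], [-0.5, 0.2, -2.1]]' --turn '[[0, 0.006, 0], [0, 0.01, 0], [0, 0.012, 0], [0, 0.012, 0], [0, 0.012, 0]]' --gripper '[0.3, 0.3, 0.3, 0.3, 0.3]'

```text
t: 13.45
eef_pos: [0.4679, -0.162, 0.0436]
tool_rot: [0.501, -0.498, 0.499, 0.502]
contact_force: [-7.7, 2.6, 28.1]
gripper_width: 0.623
```

```bash
python3 lid.py 0.063 w9; python3 - <<'E'
from h import *
from scipy.spatial.transform import Rotation as Ro
o=bot.get_obs();q=o["tool_rot"];print(o["eef_pos"],o["contact_force"],o["torque"],Ro.from_quat([q[1],q[2],q[3],q[0]]).as_matrix()[:,0])
X=np.array([.4675,-.162,.03])
c=bot.read_camera("side"); u,v=map(int,proj(c,X)); a=cv2.resize(c["color"][v-50:v+50,u-50:u+50,::-1],(600,600),interpolation=cv2.INTER_CUBIC)
cv2.imwrite("pics/a9.png",a)
E
```

```text
[ 0.4679 -0.162   0.0437] t 13.5
[330. 327.] 13264.0 [ 468.  -161.9] 27.7 1.0 far [ 494.9 -153.6]
[ 0.46792706 -0.16199473  0.04366706] [-6.57899154  3.62584864 28.4084378 ] [0.62886587 1.5895317  0.02174717] [-0.00251067  0.0053466  -0.99998256]
```

View pics/a9.png

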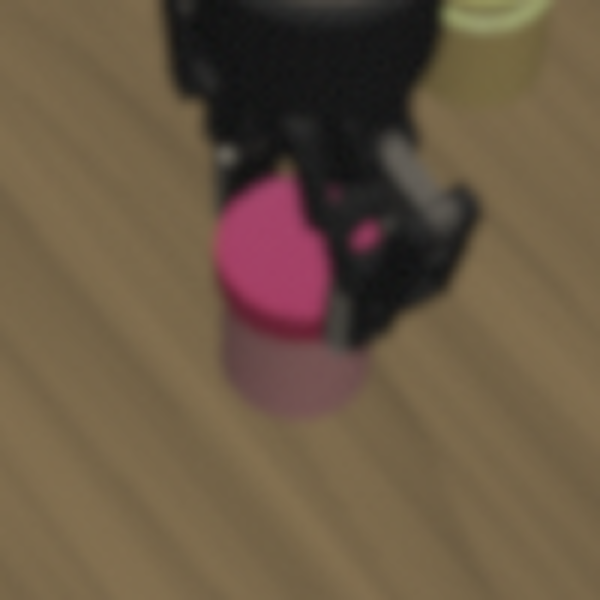

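Level within about 0.3°. The tub is upright and the lid is fully down, with about 28 N still on it. Handing in.

```bash
python3 -c "
from station import bot
print(bot.hand_in()); o=bot.get_obs(); print(o['t'],o['eef_pos'],o['contact_force'])"
```

```text
the job is handed in; nothing more can be done
None
the job is handed in; nothing more can be done
```

The pink lid is on the pink tub and snapped home. I handed in at about 13.6 s with the gripper still holding it pressed down.

I gripped the middle-sized pink lid (about 56 mm across) clear of its tab, set it on the tub and pressed. The force rose to about 17 N and then dropped to about zero at the snap. The lid then went down to its stop.

Last checks:
- **Height:** the lid stopped about 9 mm below where it first rested, matching the expected home position. The tub's white bead was hidden in both views I checked.
- **Pressing force:** about 28 N downward, with the lid unmoved in the gripper. About 7 N of side force remained, which my small corrections did not remove.
- **Level:** the tool was level to about 0.3° after I corrected a 0.5° lean under load. No camera could see the far side of the rim, so a full snap all round is inferred from the height, the level and the force drop.
- **Tub and other items:** the pink tub is upright. Its final position was checked only by eye in the side view. The arm never went near the yellow tub, yellow lid or brush pot at low height, but I did not re-measure them at the end.

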